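# Fit the water canister to the facial steamer

## Task

The facial steamer's water canister has been left on its wire draining stand. Lift it off by the arch handle, keep it upright, set it into the steamer's round collar with its two lugs in the two slots, push it down against the spring and turn it clockwise (seen from above) by just under a quarter turn to the stop, then let it spring up into its lock and let go. Leave the jar, bowl and measuring cup where they are.

Things in the scene. Friction and masses are not known exactly. Their poses are not given: they have to be found in the camera images.
- canister: Loose white round water canister with grey arch handle, 0.32 to 0.48 kg. Origin: centre of its underside, z up. Grey skirt 80 mm across, z 0 to 24 mm; above its flat shoulder the white tank, 122 mm across, z 24 to 107 mm. Half a turn about z gives the same fit. At the start it hangs by the shoulder in the stand's ring, underside 36 mm above the worktop, at any yaw within 1.2 rad of the stand's.
- handle_bar (a point): Centre of the canister's handle bar, on the canister's axis, 150 mm above its underside. The bar is flat-sided, runs along the canister's y axis, 16 mm wide (along x), 14 mm high, straight for 65 mm along y; 36 mm of free height between bar and tank top.
- lug (a point): Outer face of one of the canister's two lugs, 49.5 mm from its axis along +y, 7.5 mm above its underside; the other lug is opposite (-y). So the lugs lie under the two ends of the handle. Each is 28 mm wide, z 4 to 11 mm above the underside, sticking 9.5 mm out of the skirt. A small grey pointer on the tank stands above each.
- stand: Fixed steel wire draining stand: a ring, 106 mm inside and 118 mm outside diameter, top 60 mm above the worktop, on four legs (134 mm across at the foot) over a drip saucer. Origin on the worktop under the ring's centre. The canister comes straight up out of it and is clear after 26 mm.
- steamer: Fixed white facial steamer. Origin on the worktop, on the axis of its docking collar; z up. The front (dial, switch, nozzle) faces -x; the steam column stands at y = 160 mm, 156 mm high, 88 mm wide. Plinth x -73 to 73, y -76 to 220 mm, 35 mm high.
- collar (a point): Centre of the docking collar's mouth, on its axis, 70 mm above the worktop. The collar is a grey ring on the plinth, 122 mm outside; bore 84 mm for the skirt (2 mm play all round). Its inner flange has two opposite slots for the lugs, 34 mm wide (3 mm play each side of a lug), and the lugs pass and lock under the flange.
- slot (a point): Middle of one of the two slots at the collar's top, 48 mm from its axis, on the steamer's +y axis turned 70 degrees (1.222 rad) counter-clockwise seen from above; the other is opposite. One raised bar outside the collar marks each. Set in with lugs in slots the canister rests on a spring, underside 58 mm above the worktop; with lugs beside the slots it stays up at 66 mm.
- lock_mark (a point): On the collar's rim, 61 mm from its axis along the steamer's +y axis, 70 mm high, over a pair of raised bars; the other pair lies opposite. There lugs and handle point when locked, 70 degrees clockwise of the slots; the stop is 3 degrees farther. Let up there, the spring lifts the canister into notches: underside 52.5 mm above the worktop, and it cannot turn back.
- steamer_plunger (a joint): Spring plunger in the collar that the canister's underside presses: 0 up, grows downwards (m). 0 set in, 0.012 pushed to the bottom (shoulder on collar, underside 46 mm above the worktop), 0.0055 locked. The lugs pass under the flange from 0.0105 on. Spring 6 N at 0, 11.4 N at 0.012: with the canister's weight, a push of 6 to 9 N.
- cream_jar: Cream jar with black lid, loose, 72 mm across, 86 mm high; origin centre of underside. Bystander.
- pink_bowl: Pink mixing bowl, loose, 110 mm across, 50 mm high; origin centre of underside. Bystander.
- measuring_cup: White measuring cup, loose, 64 mm across, 61 mm high; origin centre of underside. Bystander.

How it is judged:
On the way, in this order (a step that is already met when the one before it is completed fails the run):
1. the canister is lifted clear of the stand, upright (height (world z) of canister above 0.062 m and contact force between canister and stand below 0.1 N and angle between canister's own z axis and vertical below 0.25 rad), for 0.1 s.
2. it stands in the steamer's collar with its lugs in the slots (horizontal distance between canister and steamer below 0.004 m and height (world z) of canister below 0.061 m and angle between the y axis of canister and the y axis of steamer, either way round above 1.03 rad), for 0.1 s.
3. it is pushed down against the spring before it is turned (horizontal distance between canister and steamer below 0.004 m and value of joint steamer_plunger above 0.0095 m and angle between the y axis of canister and the y axis of steamer, either way round above 1.03 rad), for 0.05 s.
4. it is turned to the locked place (horizontal distance between canister and steamer below 0.004 m and height (world z) of canister below 0.0555 m and angle between the y axis of canister and the y axis of steamer, either way round below 0.12 rad), for 0.1 s.
At the end, for the whole second after the job is handed in: The canister sits locked in the steamer's collar: within 4 mm of its axis, upright within 0.06 rad, handle along the steamer's y axis within 0.12 rad, sprung up into the notches (underside 50.2 to 55 mm above the worktop), at rest (horizontal distance between canister and steamer below 0.004 m and height (world z) of canister between 0.0502 and 0.055 m and angle between the y axis of canister and the y axis of steamer, either way round below 0.12 rad and angle between canister's own z axis and vertical below 0.06 rad and linear speed of canister below 0.02 m/s); the robot touches nothing.
It fails at once if the canister is tipped more than about 25 degrees (angle between canister's own z axis and vertical above 0.45 rad).
It fails at once if the jar, bowl or cup is moved more than 30 mm (distance of any of cream_jar, pink_bowl, measuring_cup from where it was at the start of the episode above 0.03 m).
It also fails if it takes over 45 s, if anything falls off the work surface, if the arm or the gripper's body presses on something with over 40 N, if the wrist force passes 120 N, or if a joint passes its speed limit or range.

## Robot

A 7-joint arm with a two-finger parallel gripper is mounted at the origin on a cart in front of the work surface, level with it; the furniture and walls round the work are solid. World frame = base frame: x ahead of the robot, y to its left, z up, the work surface at z = 0. Lengths are in m, angles in rad, forces in N, time in s.
With the tool pointing down it reaches from about 0.425 to 0.825 m from the base axis. Payload 3.6 kg.
Tool frame: the origin (TCP) lies midway between the tips of the shut fingers; the grasp point (between the pads) lies env.tcp_to_grasp behind it (env.tcp_to_grasp is the distance from the TCP to the grasp point, in m); y points along the fingers, x is the direction in which the jaws open and shut, and the axes are right-handed (so a half turn about y gives the same grasp; the last joint's range is limited). The gripper opens to 85 mm and grips with 20 to 120 N. Pads are 22 mm wide; open, the fingers measure 114 mm over their backs; the gripper's body (76 mm by 85 mm) begins 54 mm behind the grasp point. The pads swing forward as they close: fully open they stand 13 mm farther back than shut.
Start: joints at [1.097, 0.615, -0.013, 1.423, 0.008, 1.103, -0.04], TCP at [0.281, -0.586, 0.231] pointing down, gripper open.
Joint ranges: [-3.12, 3.12], [-0.3, 2.06], [-1.34, 1.32], [0.26, 2.42], [-1.36, 4.5], [0.01, 1.98], [-2.84, 2.84]. Speed limits (rad/s): [2.79, 2.79, 3.14, 3.14, 3.14, 3.14, 3.14].

## Interface

Orientations are given as [roll, pitch, yaw] about the fixed x, y, z axes, in that order (R = Rz(yaw) Ry(pitch) Rx(roll)).
In Python, from bench import env, eyes gives the robot as it stands. The module is installed in compiled form; this text tells all that it offers.
- The arm moves only by the tool servo_tool, never from a script. Its argument "increments" is a list of rows, each a list of 7 numbers: the shift along the world's x, y, z in units of 0.2 m (1.0 is 0.2 m), then the turn, a rotation vector about the world's x, y, z in units of 90 degrees (1.0 is 90 degrees), then the gripper's target within -1 to 1 (shut at 1, half-way at 0, fully open at -1). A call has 1 to 10 rows; each row is the pose to reach, as a shift and turn from the pose commanded when the call began; what a row does not reach only later rows make up. A row lasts 1/8 s, in which the tool goes at most 62.5 mm and 10.7 degrees, less where a joint would pass 70% of its speed; a pose out of reach is approached as far as the arm can. A call with a number of a shift or a turn outside -1 to 1 is refused whole. A call with a gripper value outside its range is refused whole. The fingers move at their own pace and stop on an object; the grip force is fixed at half the most. Time passes only in rows, so rows that repeat a pose let the fingers close. It gives the time, the measured TCP pose, the force and the opening at its end, in the units of the state.
- env.state(): the state, without advancing time (a new reading comes with each control period).
- eyes.capture(name): name is "side" or "top"; returns a dict with "img" (384x512x3 uint8, red, green, blue), "z_map" (384x512 float32, m along the optical axis (not along the pixel's ray), 0 where there is no reading), "fx", "fy", "cx", "cy" (pixels), "camera_from_world" (4x4, takes a point from world to camera coordinates). Camera axes: x right, y up, looking along -z (the intrinsics and any distortion apply to the point x, -y, -z); pixel columns grow to the right and rows downward; lengths in m; the calibration is good to about 2 mm. A picture is of the moment at which its call begins.
- env.hand_in(): hands the job in, once; it reports no verdict.
The state is a dict: "clock": time; "joint_positions": joint angles; "joint_velocities": joint speeds; "effort": joint torques, N m; "tool_pos": TCP position; "eef_rot": TCP orientation; "ft_force": force on the tool from outside, world axes, zero at the start; "torque": the same for the moment, N m; "width": finger opening in m.
Only numpy, scipy, OpenCV 4.12 (cv2) and the standard library are available. Lean on these libraries where they do the work, as an engineer would, in place of code of your own. Each camera call takes 0.05 s, during which the arm holds its last target. There are 200 camera calls.

## Working session

There is one attempt and no reset: what is moved stays moved. The work goes in short steps, Python scripts to look and compute and a tool call to move; the robot and the scene stay as the last step left them, time stands still between calls to the robot, and variables do not carry over. Pictures are saved under pics/ and viewed, about 8 in all and at most 12, crops included, and the job is handed in when it is done.

Besides the shell and the picture viewer there is one more tool, called after "Emit:" in YAML: its name, and indented under it one key for each argument. servo_tool: Moves the arm, as the interface text tells. Its arguments: {"type":"object","properties":{"increments":{"type":"array","items":{"type":"array","items":{"type":"number"}}}},"required":["increments"]}

```bash
mkdir -p pics; cat > h.py <<'E'
import numpy as np, cv2
from bench import env, eyes
def cap(n,tag):
    c=eyes.capture(n); np.savez(f'{tag}.npz',**c); return c
def load(tag): return dict(np.load(f'{tag}.npz'))
def world(c):
    v,u=np.mgrid[:384,:512]; z=c['z_map']
    P=np.stack([(u-c['cx'])/c['fx']*z,-(v-c['cy'])/c['fy']*z,-z,np.ones_like(z)],-1)
    W=P@np.linalg.inv(c['camera_from_world']).T
    W=W[...,:3]; W[z==0]=np.nan; return W
def proj(c,p):
    q=c['camera_from_world']@np.r_[p,1]
    return c['cx']+c['fx']*q[0]/-q[2], c['cy']+c['fy']*-q[1]/-q[2]
def save(c,f,r=None,s=1):
    im=c['img'][...,::-1]
    if r: im=im[r[1]:r[3],r[0]:r[2]]
    cv2.imwrite('pics/'+f,cv2.resize(im,None,fx=s,fy=s,interpolation=cv2.INTER_CUBIC))
E
python3 - <<'E'
from h import *
s=env.state(); print(s, env.tcp_to_grasp)
for n in('top','side'):
    c=cap(n,n+'0'); print(c['fx'],c['cx'],c['cy'],np.linalg.inv(c['camera_from_world']).round(3), (c['z_map']>0).mean(), list(c))
a=load('top0')['img'];b=load('side0')['img']
cv2.imwrite('pics/a.png',cv2.resize(np.vstack([a,b])[...,::-1],None,fx=.78,fy=.78))
save(load('top0'),'t.png',None,1.5)
E
```

```text
{'clock': 0.0, 'joint_positions': array([ 1.09749169,  0.61591134, -0.01260151,  1.42491685,  0.00809464,
        1.10334166, -0.04040589]), 'joint_velocities': array([-0.00024832,  0.00085872, -0.00257942,  0.00077536, -0.00015563,
        0.00183105, -0.00048615]), 'effort': array([ 8.09387075e-05, -4.69211841e+01,  2.59215888e-01, -1.71034348e+01,
        9.95437265e-03,  9.61848797e-03, -4.16949462e-06]), 'tool_pos': array([ 0.28053255, -0.58550906,  0.23013731]), 'eef_rot': array([-1.57083561,  0.00252677, -1.12394555]), 'ft_force': array([ 0.80740187, -1.10282047, -0.24855846]), 'torque': array([ 0.00802905,  0.0109763 , -0.0532588 ]), 'width': 0.08570067146921644} 0.0187
424.9213105152109 248.14956305790673 189.77772034569898 [[ 0.025  0.991 -0.129  0.383]
 [-1.     0.023 -0.017 -0.042]
 [-0.014  0.13   0.991  1.158]
 [ 0.     0.     0.     1.   ]] 0.9958445231119791 ['img', 'z_map', 'fx', 'fy', 'cx', 'cy', 'camera_from_world']
390.20210494793037 252.30801603739496 184.06880728089197 [[-0.596  0.627 -0.501  0.029]
 [-0.803 -0.46   0.379  0.32 ]
 [ 0.007  0.629  0.778  0.902]
 [ 0.     0.     0.     1.   ]] 0.9961191813151041 ['img', 'z_map', 'fx', 'fy', 'cx', 'cy', 'camera_from_world']
```

View pics/a.png

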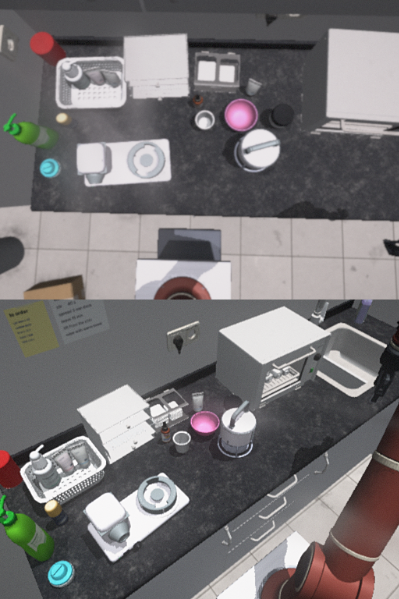

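View pics/t.png

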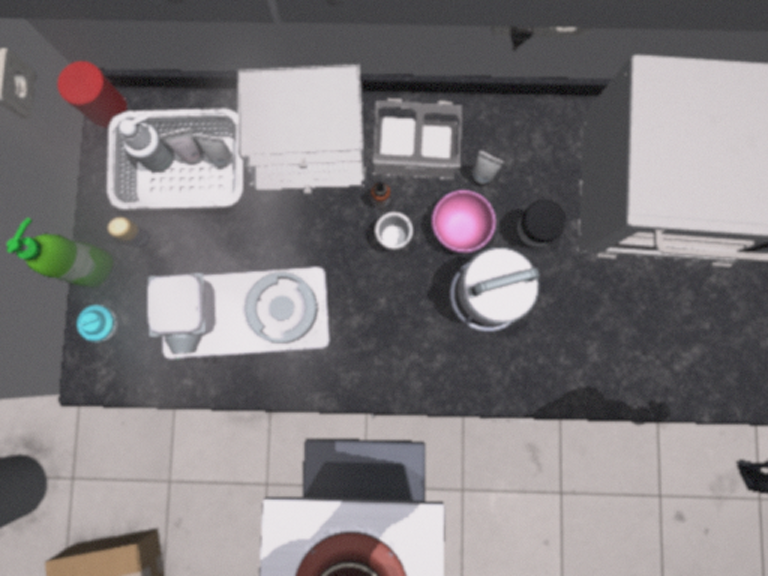

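The collar appears near (187,205) and the canister near (333,191) in top-camera pixels, with the bar running from about (315,192) to (358,183). Next I measure from depth.

```bash
cat > meas.py <<'E'
from h import *
from scipy.optimize import least_squares
def circ(p,r=None):
    f=lambda q: np.hypot(p[:,0]-q[0],p[:,1]-q[1])-(r or q[2])
    o=least_squares(f,[*p.mean(0)[:2],.05][:2 if r else 3],loss='soft_l1',f_scale=.002); return o.x.round(4)
def near(W,xy,r,z0,z1): return (np.hypot(W[...,0]-xy[0],W[...,1]-xy[1])<r)&(W[...,2]>z0)&(W[...,2]<z1)
def rect(p): return cv2.minAreaRect((p[:,:2]*1000).astype(np.float32))
def edge(m):
    m=m.astype(np.uint8); return (m&~cv2.erode(m,np.ones((3,3),np.uint8))).astype(bool)
E
python3 - <<'E'
from meas import *
for n in('top','side'):
    c=load(n+'0'); W=world(c); print(n)
    if n=='top': can=W[191,333][:2]; col=W[205,187][:2]; print(W[191,333],W[205,187],W[190,340])
    ws=near(W,(.5,-.0),.15,-.03,.03); print('table z',np.nanmedian(W[ws][:,2]),ws.sum())
    b=W[near(W,can,.07,.172,.21)]; print('bar',len(b),np.median(b,0),rect(b))
    d=b[:,:2]-b[:,:2].mean(0); v=np.linalg.svd(d,full_matrices=False)[2][0]; print(' yaw y-axis dir',np.degrees(np.arctan2(v[1],v[0])))
    m=near(W,can,.085,.135,.150); t=W[m]; print('tank',len(t),np.median(t[:,2]),'minEncl',cv2.minEnclosingCircle((t[:,:2]*1000).astype(np.float32)))
    m=near(W,col,.075,.06,.08); t=W[m]; print('collar',len(t),np.median(t[:,2]),cv2.minEnclosingCircle((t[:,:2]*1000).astype(np.float32)))
    m=near(W,(.45,.3),.35,.025,.045); m=cv2.morphologyEx(m.astype(np.uint8),cv2.MORPH_OPEN,np.ones((3,3)));
    k,l,s,ce=cv2.connectedComponentsWithStats(m); i=l[near(W,col,.12,.025,.045)&(m>0)]; i=np.bincount(i).argmax(); t=W[l==i]; print('plinth',len(t),np.median(t[:,2]),rect(t))
c=load('top0'); save(c,'c1.png',(145,170,230,245),8)
c=load('side0');print(proj(c,[*col,.07]))
im=cv2.resize(c['img'][290:370,155:260,::-1],None,fx=7,fy=7,interpolation=cv2.INTER_CUBIC); cv2.imwrite('pics/c2.png',im)
E
```

```text
top
[ 0.51175005 -0.22064867  0.18823854] [0.48309464 0.13389982 0.06196126] [ 0.52012658 -0.24512407  0.14608504]
table z 0.0016228679555851944 7752
bar 312 [ 0.5224287  -0.22918346  0.19267836] ((523.413330078125, -231.83258056640625), (16.139005661010742, 101.0053939819336), 16.779083251953125)
 yaw y-axis dir -73.21116971702266
tank 1452 0.14252879637088767 minEncl ((522.9035034179688, -231.95677185058594), 58.47560119628906)
collar 935 0.07097076177765427 ((485.15863037109375, 132.98968505859375), 62.2509651184082)
plinth 2410 0.03628240888969725 ((473.28656005859375, 184.84765625), (157.17153930664062, 257.220703125), 5.141629695892334)
side
table z -0.0006982212603146021 6387
bar 205 [ 0.51655231 -0.22388753  0.19016257] ((521.3125, -232.44482421875), (15.768953323364258, 101.75402069091797), 16.599742889404297)
 yaw y-axis dir -74.23209731292035
tank 839 0.14081915527908673 minEncl ((520.9185180664062, -230.620361328125), 58.52897262573242)
collar 947 0.06877528757418006 ((482.02593994140625, 131.77651977539062), 63.187686920166016)
plinth 3040 0.033777779321301826 ((467.58209228515625, 202.17262268066406), (155.31092834472656, 294.4076843261719), 4.882774829864502)
(np.float64(199.90001716306824), np.float64(247.01687506183674))
```

View pics/c1.png

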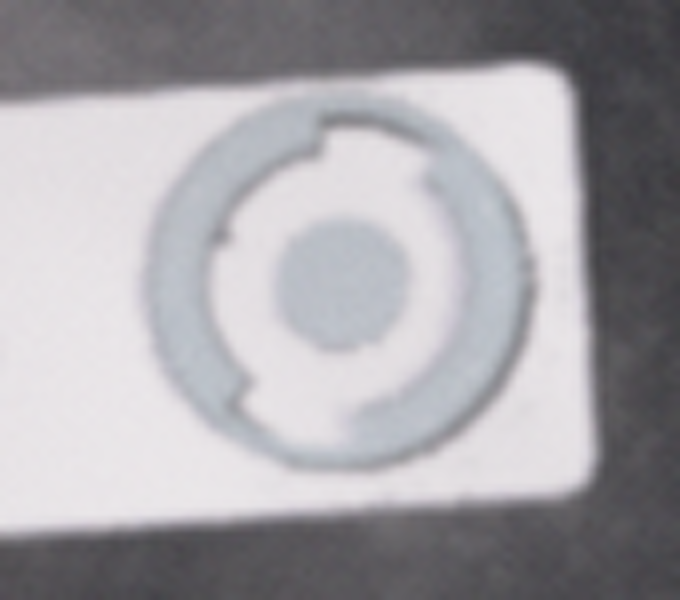

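The two cameras agree within about 3 mm, and the heights match the given sizes. Estimates:

| Item | Position (m) | Direction |
|---|---|---|
| Canister | (0.522, -0.2315) | handle y axis about 106.6° |
| Collar | (0.484, 0.1325) | steamer yaw about 5° |
| Slots | on the collar | 165° (the crop shows the lower slot down-left of centre, at about (290,430)) |

Next I approach above the bar.

Emit:
servo_tool:
  increments:
    - [0.1,0.15,0.03,0,0,0.08,-1]
    - [0.2,0.3,0.06,0,0,0.16,-1]
    - [0.3,0.45,0.1,0,0,0.24,-1]
    - [0.4,0.6,0.15,0,0,0.32,-1]
    - [0.5,0.75,0.15,0,0,0.4,-1]
    - [0.6,0.9,0.15,0,0,0.45,-1]
    - [0.6,0.9,0.15,0,0,0.45,-1]

```text
clock: 0.98
tool_pos: [0.4033, -0.4024, 0.2611]
eef_rot: [-1.568, 0.0, -0.41]
ft_force: [-0.1, -0.5, 0.6]
width: 0.0855
```

Emit:
servo_tool:
  increments:
    - [0.1,0.15,0,0,0,0.08,-1]
    - [0.2,0.3,0,0,0,0.16,-1]
    - [0.3,0.45,0,0,0,0.24,-1]
    - [0.4,0.6,0,0,0,0.32,-1]
    - [0.5,0.75,0,0,0,0.4,-1]
    - [0.607,0.87,0,0,0,0.45,-1]
    - [0.607,0.87,0,0,0,0.45,-1]
    - [0.607,0.87,0,0,0,0.45,-1]

```text
clock: 1.98
tool_pos: [0.5211, -0.2342, 0.2608]
eef_rot: [-1.571, 0.002, 0.286]
ft_force: [-0.8, -0.5, 0.2]
width: 0.0854
```

```bash
python3 - <<'E'
from meas import *
s=env.state(); print(s['clock'],s['tool_pos'],s['eef_rot'],s['ft_force'],s['joint_positions'].round(2))
t=cap('top','top1');e=cap('side','side1')
a=cv2.resize(t['img'][130:260,270:420],(450,390));b=cv2.resize(e['img'][80:260,220:400],(390,390))
cv2.imwrite('pics/d.png',np.hstack([a,b])[...,::-1])
E
```

```text
1.975 [ 0.52114553 -0.23420013  0.26078031] [-1.57148555  0.00216315  0.28634085] [-0.81391993 -0.48235287  0.20006528] [ 0.66  0.49 -0.43  1.61  0.22  1.09  0.46]
```

View pics/d.png

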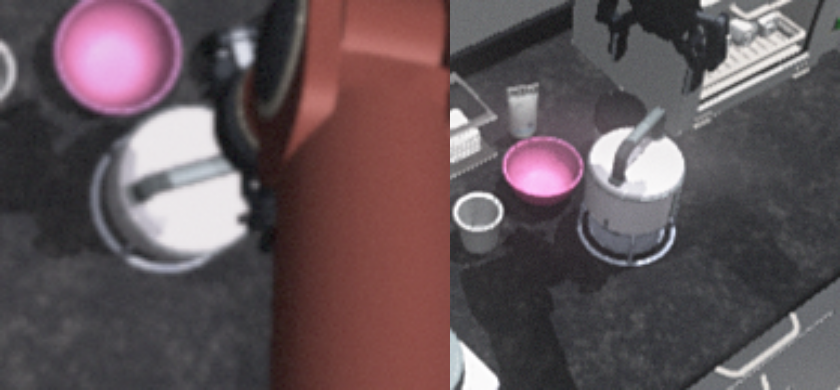

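```bash
python3 - <<'E'
from meas import *
e=load('side1'); W=world(e)
f=lambda p:((np.array(proj(e,p))-[220,80])*390/180).round(0)+[450,0]
tx=np.array([np.cos(.286),np.sin(.286),0])
for p in([.521,-.234,.2608],np.array([.521,-.234,.274])+.043*tx,np.array([.521,-.234,.274])-.043*tx,[.5219,-.2314,.193],[.5219,-.2314,.143]): print(p,f(p))
b=W[near(W,(.521,-.234),.12,.235,.30)]; 
print(len(b)); 
for z in np.arange(.235,.30,.01):
    q=b[(b[:,2]>=z)&(b[:,2]<z+.01)]
    if len(q): print(z.round(3),len(q),q.mean(0).round(3),q.min(0).round(3),q.max(0).round(3))
b=W[near(W,(.521,-.234),.07,.172,.21)];print(rect(b)); b=W[near(W,(.521,-.234),.085,.135,.15)];print(cv2.minEnclosingCircle((b[:,:2]*1000).astype(np.float32)))
E
```

```text
[0.521, -0.234, 0.2608] [650.  83.]
[ 0.56225334 -0.22186897  0.274     ] [619.  59.]
[ 0.47974666 -0.24613103  0.274     ] [685.  90.]
[0.5219, -0.2314, 0.193] [641. 127.]
[0.5219, -0.2314, 0.143] [636. 156.]
125
0.265 2 [ 0.563 -0.216  0.274] [ 0.562 -0.218  0.274] [ 0.564 -0.213  0.275]
0.275 37 [ 0.535 -0.226  0.281] [ 0.468 -0.244  0.276] [ 0.573 -0.21   0.285]
0.285 55 [ 0.515 -0.231  0.29 ] [ 0.466 -0.258  0.285] [ 0.575 -0.21   0.295]
0.295 31 [ 0.515 -0.232  0.298] [ 0.465 -0.256  0.295] [ 0.573 -0.21   0.3  ]
((521.3477172851562, -232.36090087890625), (15.928707122802734, 99.96907043457031), 17.33506202697754)
((520.63330078125, -231.22125244140625), 58.07746124267578)
```

Projecting the TCP and fingertips into the side picture matches the visible fingers near (615,57) and (690,85), so the alignment is good. Next I descend to the bar and grip it.

Emit:
servo_tool:
  increments:
    - [0.005,0.01,-0.1,0,0,0,-1]
    - [0.005,0.01,-0.2,0,0,0,-1]
    - [0.005,0.01,-0.3,0,0,0,-1]
    - [0.005,0.01,-0.4,0,0,0,-1]
    - [0.005,0.01,-0.48,0,0,0,-1]
    - [0.005,0.01,-0.48,0,0,0,-1]
    - [0.005,0.01,-0.48,0,0,0,-1]

```text
clock: 2.95
tool_pos: [0.5237, -0.2306, 0.166]
eef_rot: [-1.572, -0.001, 0.289]
ft_force: [0.3, -0.2, -0.3]
width: 0.0854
```

Emit:
servo_tool:
  increments:
    - [0,0,0,0,0,0,0.3]
    - [0,0,0,0,0,0,1]
    - [0,0,0,0,0,0,1]
    - [0,0,0,0,0,0,1]
    - [0,0,0,0,0,0,1]
    - [0,0,0,0,0,0,1]
    - [0,0,0,0,0,0,1]

```text
clock: 3.82
tool_pos: [0.5228, -0.2303, 0.1654]
eef_rot: [-1.571, 0.001, 0.29]
ft_force: [-2.5, -0.8, 4.1]
width: 0.0151
```

Emit:
servo_tool:
  increments:
    - [0,0,0.05,0,0,0,1]
    - [0,0,0.1,0,0,0,1]
    - [0,0,0.15,0,0,0,1]
    - [0,0,0.22,0,0,0,1]
    - [0,0,0.3,0,0,0,1]
    - [0,0,0.38,0,0,0,1]
    - [0,0,0.38,0,0,0,1]
    - [0,0,0.38,0,0,0,1]

```text
clock: 4.82
tool_pos: [0.5228, -0.2301, 0.241]
eef_rot: [-1.57, 0.001, 0.29]
ft_force: [-1.0, 0.2, -3.0]
width: 0.0154
```

Emit:
servo_tool:
  increments:
    - [-0.01,0.1,0,0,0,0.03,1]
    - [-0.02,0.22,0,0,0,0.07,1]
    - [-0.03,0.34,0,0,0,0.12,1]
    - [-0.05,0.48,0,0,0,0.17,1]
    - [-0.06,0.62,0,0,0,0.22,1]
    - [-0.08,0.76,0,0,0,0.28,1]
    - [-0.095,0.91,0,0,0,0.325,1]

```text
clock: 5.7
tool_pos: [0.5039, -0.0463, 0.2414]
eef_rot: [-1.571, 0.0, 0.806]
ft_force: [-0.7, -0.8, -3.5]
width: 0.0148
```

Emit:
servo_tool:
  increments:
    - [-0.01,0.14,0,0,0,0.04,1]
    - [-0.02,0.28,0,0,0,0.08,1]
    - [-0.03,0.42,0,0,0,0.14,1]
    - [-0.05,0.56,0,0,0,0.19,1]
    - [-0.06,0.7,0,0,0,0.24,1]
    - [-0.08,0.82,0,0,0,0.29,1]
    - [-0.095,0.91,0,0,0,0.324,1]
    - [-0.095,0.91,0,0,0,0.324,1]
    - [-0.095,0.91,0,0,0,0.324,1]
    - [-0.095,0.91,0,0,0,0.324,1]

```text
clock: 6.95
tool_pos: [0.4856, 0.1324, 0.2411]
eef_rot: [-1.571, 0.001, 1.307]
ft_force: [0.1, -1.1, -3.6]
width: 0.0154
```

```bash
python3 - <<'E'
from meas import *
s=env.state(); print(s['clock'],s['tool_pos'],s['eef_rot'],s['ft_force'],s['joint_positions'].round(2),s['width'])
t=cap('top','top2');e=cap('side','side2')
p=s['tool_pos']
for c in(t,e):
    W=world(c)
    for z0,z1,r in((.208,.226,.068),(.14,.2,.08),(.255,.275,.07)):
        b=W[near(W,p[:2],r,z0,z1)]
        if len(b)>20: print(z0,len(b),np.median(b,0).round(4),cv2.minEnclosingCircle((b[:,:2]*1000).astype(np.float32)),rect(b))
    b=W[near(W,p[:2],.08,.15,.195)]
    if len(b)>20: print('wall',circ(b,.061))
a=cv2.resize(t['img'][130:290,120:300],(405,360));b=cv2.resize(e['img'][170:370,110:310],(390,360))
cv2.imwrite('pics/e.png',np.hstack([a,b])[...,::-1])
E
```

```text
6.95 [0.48560489 0.13236424 0.24110071] [-1.57087091e+00  1.17765495e-03  1.30662275e+00] [ 0.0571012  -1.091139   -3.56198921] [ 0.2   0.46 -0.74  1.81  0.37  1.01  0.61] 0.015350603017183106
0.208 441 [0.5103 0.0927 0.2178] ((501.7601013183594, 111.8553466796875), 54.392662048339844) ((510.5727233886719, 97.81230926513672), (108.69464111328125, 40.23700714111328), 32.110050201416016)
0.14 96 [0.4769 0.0732 0.17  ] ((487.52105712890625, 83.65890502929688), 37.89543533325195) ((487.22344970703125, 76.79023742675781), (13.750240325927734, 75.7906723022461), 87.51860809326172)
0.255 45 [0.5302 0.1173 0.2655] ((526.437744140625, 119.6551742553711), 11.822413444519043) ((528.3145141601562, 116.27970886230469), (23.40329360961914, 11.69218921661377), 28.375810623168945)
wall [0.4892 0.1314]
0.208 1409 [0.4733 0.1459 0.2167] ((486.9720153808594, 130.7730255126953), 58.67879104614258) ((479.7057189941406, 132.74371337890625), (115.63024139404297, 101.94621276855469), 75.29951477050781)
0.14 767 [0.4359 0.1545 0.1711] ((483.39007568359375, 132.1436004638672), 61.602134704589844) ((455.9294738769531, 141.5361328125), (123.2040786743164, 58.04498291015625), 71.11743927001953)
0.255 333 [0.4736 0.1365 0.2671] ((475.763671875, 132.08255004882812), 39.763221740722656) ((475.603271484375, 132.85560607910156), (73.24047088623047, 40.61345291137695), 4.766542911529541)
wall [0.488  0.1303]
```

View pics/e.png

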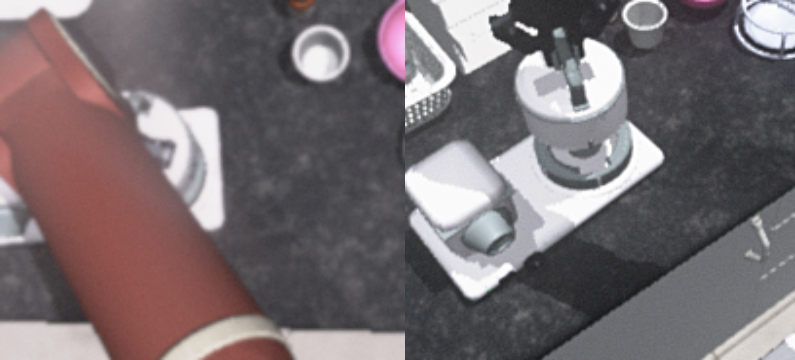

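```bash
python3 - <<'E'
from meas import *
for n in('top','side'):
    w0=world(load(n+'0'));w2=world(load(n+'2'))
    for nm,W,cc,z0,z1 in(('collar0',w0,(.484,.1325),.042,.066),('can0',w0,(.522,-.2315),.068,.137),('can2',w2,(.487,.131),.145,.205)):
        b=W[near(W,cc,.068,z0,z1)&~near(W,cc,.054,z0,z1)]
        print(n,nm,len(b),circ(b,.061) if len(b)>10 else '', circ(b) if len(b)>10 else '')
    for nm,W,cc,z0,z1 in(('collar',w0,(.484,.1325),.067,.075),('collar2',w2,(.484,.1325),.067,.075),('plinth2',w2,(.484,.13),.3,.03,.04)[:5],):
        b=W[near(W,cc,.07,z0,z1)]; o=b[np.hypot(*(b[:,:2]-cc).T)>.057]; print(nm,len(b),len(o),circ(o))
E
```

```text
top collar0 92 [0.4835 0.1323] [0.4825 0.1304 0.0591]
top can0 425 [ 0.524 -0.233] [ 0.5232 -0.2317  0.0593]
top can2 106 [0.4891 0.1316] [0.4892 0.1309 0.0604]
collar 760 213 [0.4842 0.1324 0.0591]
collar2 80 36 [0.4847 0.1351 0.0617]meas.py:5: RuntimeWarning: Mean of empty slice.
  o=least_squares(f,[*p.mean(0)[:2],.05][:2 if r else 3],loss='soft_l1',f_scale=.002); return o.x.round(4)
  ret = um.true_divide(
Traceback (most recent call last):
  File "meas.py", line 5, in circ
    o=least_squares(f,[*p.mean(0)[:2],.05][:2 if r else 3],loss='soft_l1',f_scale=.002); return o.x.round(4)
ValueError: Initial guess is outside of provided bounds
```

```bash
python3 - <<'E'
from meas import *
for n in('side',):
    w0=world(load(n+'0'));w2=world(load(n+'2'))
    for nm,W,cc,z0,z1 in(('collar0',w0,(.482,.132),.040,.063),('can0',w0,(.522,-.2315),.068,.135),('can2',w2,(.487,.131),.145,.205),('collar2',w2,(.482,.132),.04,.063)):
        b=W[near(W,cc,.070,z0,z1)&~near(W,cc,.054,z0,z1)]
        print(n,nm,len(b),circ(b,.061),circ(b))
    for nm,W in(('c0',w0),('c2',w2)):
        b=W[near(W,(.482,.132),.07,.065,.073)]; o=b[np.hypot(*(b[:,:2]-(.482,.132)).T)>.054]; print(nm,len(b),len(o), cv2.minEnclosingCircle((b[:,:2]*1000).astype(np.float32)))
    # tank top disc edges
    b=w2[near(w2,(.487,.131),.07,.212,.222)]; print(cv2.minEnclosingCircle((b[:,:2]*1000).astype(np.float32)))
    s=w2[near(w2,(.487,.131),.08,.25,.28)]
    # bar yaw (far end of bar visible)
    print('plinth yaw top', )
for n in('top','side'):
    c=load(n+'0');W=world(c); m=near(W,(.47,.2),.25,.025,.045); m=cv2.morphologyEx(m.astype(np.uint8),cv2.MORPH_OPEN,np.ones((3,3),np.uint8))
    k,l,st,ce=cv2.connectedComponentsWithStats(m); i=1+st[1:,4].argmax(); t=W[l==i]; q=t[(t[:,1]>.05)&(t[:,1]<.25)]
    # robust edge lines: extreme x per y bin
    for fn in(np.min,np.max):
        ys=np.arange(.065,.24,.008); xs=[fn(t[np.abs(t[:,1]-y)<.004][:,0]) if (np.abs(t[:,1]-y)<.004).any() else np.nan for y in ys]
        ok=~np.isnan(xs); l_=cv2.fitLine(np.c_[ys[ok],np.array(xs)[ok]].astype(np.float32),cv2.DIST_HUBER,0,.01,.01).ravel(); print(n,fn.__name__,'yaw deg',-np.degrees(np.arctan2(l_[1],l_[0])),'x at y=.132',l_[3]+(.132-l_[2])*l_[1]/l_[0])
E
```

```text
side collar0 271 [0.4817 0.1317] [0.4792 0.1329 0.0582]
side can0 782 [ 0.5227 -0.2342] [ 0.5221 -0.2334  0.0601]
side can2 830 [0.488  0.1303] [0.4879 0.1304 0.0609]
side collar2 222 [0.4824 0.1315] [0.4832 0.1312 0.0617]
c0 837 403 ((482.05108642578125, 131.6688232421875), 62.55583572387695)
c2 492 257 ((479.8490905761719, 132.71258544921875), 61.641075134277344)
((485.6216125488281, 131.07518005371094), 57.26289367675781)
plinth yaw top
top min yaw deg 5.6261263 x at y=.132 0.4132375
top max yaw deg 5.81639 x at y=.132 0.55534387
side min yaw deg 5.818182 x at y=.132 0.40986562
side max yaw deg -51.06803 x at y=.132 0.4482428
```

Both cameras agree on the collar minus canister offset, about (-5.5, +1.2) mm. The canister sits about 3 mm along the bar from the TCP. I correct for that and go down to just above the mouth.

Emit:
servo_tool:
  increments:
    - [-0.01,0.003,0,0,0,0.004,1]
    - [-0.0275,0.006,-0.02,0,0,0.004,1]
    - [-0.0275,0.006,-0.06,0,0,0.004,1]
    - [-0.0275,0.006,-0.1,0,0,0.004,1]
    - [-0.0275,0.006,-0.14,0,0,0.004,1]
    - [-0.0275,0.006,-0.17,0,0,0.004,1]
    - [-0.0275,0.006,-0.19,0,0,0.004,1]
    - [-0.0275,0.006,-0.19,0,0,0.004,1]
    - [-0.0275,0.006,-0.19,0,0,0.004,1]

```text
clock: 8.18
tool_pos: [0.48, 0.1352, 0.2035]
eef_rot: [-1.571, -0.0, 1.315]
ft_force: [-0.4, -0.4, -3.4]
width: 0.0155
```

```bash
python3 - <<'E'
from meas import *
s=env.state(); p=s['tool_pos'];print(s['clock'],p,s['eef_rot'],s['ft_force'])
for n in('top','side'):
    W=world(cap(n,n+'3')); u=p[2]-.1294
    for cc,z0,z1 in(((.483,.132),u+.03,u+.09),((.483,.132),.040,.063)):
        b=W[near(W,cc,.068,z0,z1)&~near(W,cc,.054,z0,z1)]
        print(n,len(b),circ(b,.061) if len(b)>20 else '')
e=load('side3'); save(e,'f.png',(140,190,270,310),6)
E
```

```text
8.175 [0.47995132 0.1351767  0.20352527] [-1.57124708e+00 -2.86611341e-04  1.31549625e+00] [-0.41082233 -0.42346393 -3.42101335]
top 81 [0.4835 0.1344]
top 81 [0.4868 0.1305]
side 684 [0.4825 0.133 ]
side 230 [0.4824 0.1319]
```

View pics/f.png

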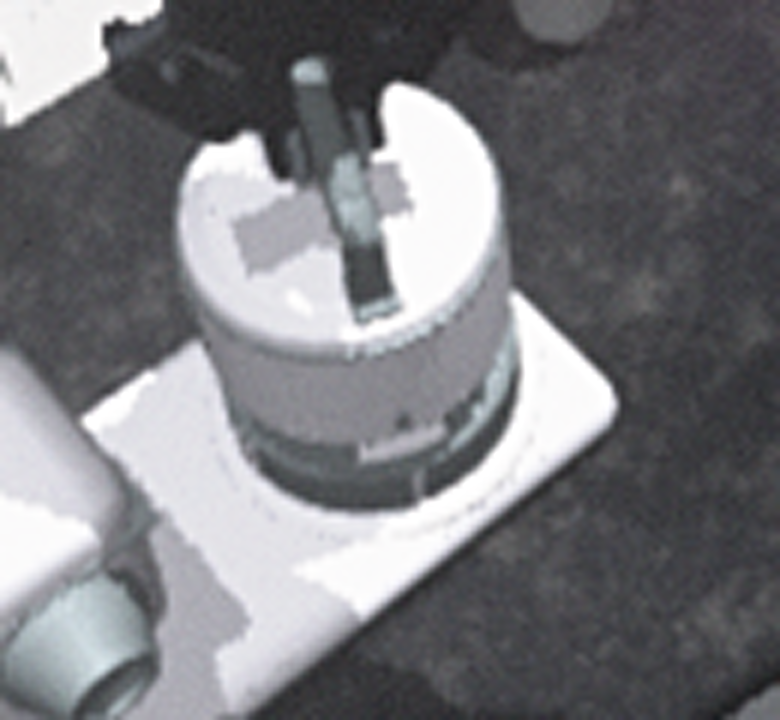

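The tank pointer is at about (403,422) in the crop and the slot's raised bar at about (418,487). I check their angles about the axis.

```bash
python3 - <<'E'
from meas import *
e=load('side3'); C=np.linalg.inv(e['camera_from_world'])
def ang(px,c,r):
    u,v=140+px[0]/6,190+px[1]/6
    d=C[:3,:3]@[(u-e['cx'])/e['fx'],-(v-e['cy'])/e['fy'],-1]; o=C[:3,3]
    a=d[:2]@d[:2]; w=o[:2]-c; b=w@d[:2]; k=w@w-r*r; t=(-b-np.sqrt(b*b-a*k))/a; p=o+t*d
    return p.round(4),np.degrees(np.arctan2(*(p[:2]-c)[::-1]))
print(ang((403,422),np.array([.4825,.133]),.0615)); 
for q in((418,487),(418,472),(418,500)): print(ang(q,np.array([.4824,.132]),.0615))
print(env.state()['tool_pos'])
E
```

```text
(array([0.4228, 0.1476, 0.1095]), np.float64(166.2534881885708))
(array([0.4226, 0.1462, 0.0544]), np.float64(166.69562124921944))
(array([0.4223, 0.1452, 0.0665]), np.float64(167.62239215293056))
(array([0.4228, 0.147 , 0.0437]), np.float64(165.87961852560304))
[0.4799696  0.1351461  0.20358051]
```

The angles agree within 0.5°. I lower it into the slots.

Emit:
servo_tool:
  increments:
    - [0,-0.0065,-0.01,0,0,0,1]
    - [0,-0.0065,-0.02,0,0,0,1]
    - [0,-0.0065,-0.035,0,0,0,1]
    - [0,-0.0065,-0.05,0,0,0,1]
    - [0,-0.0065,-0.065,0,0,0,1]
    - [0,-0.0065,-0.08,0,0,0,1]
    - [0,-0.0065,-0.08,0,0,0,1]
    - [0,-0.0065,-0.08,0,0,0,1]

```text
clock: 9.28
tool_pos: [0.4797, 0.1338, 0.1873]
eef_rot: [-1.571, 0.0, 1.316]
ft_force: [0.1, -1.1, -2.8]
width: 0.0149
```

It went down to an underside height of about 58 mm without resistance, so the lugs are in the slots. Next I push down.

Emit:
servo_tool:
  increments:
    - [0,0,-0.01,0,0,0,1]
    - [0,0,-0.02,0,0,0,1]
    - [0,0,-0.03,0,0,0,1]
    - [0,0,-0.04,0,0,0,1]
    - [0,0,-0.05,0,0,0,1]
    - [0,0,-0.06,0,0,0,1]
    - [0,0,-0.062,0,0,0,1]
    - [0,0,-0.062,0,0,0,1]

```text
clock: 10.28
tool_pos: [0.4802, 0.1339, 0.1756]
eef_rot: [-1.572, -0.0, 1.315]
ft_force: [-1.3, -1.0, 7.6]
width: 0.0153
```

Emit:
servo_tool:
  increments:
    - [0,0,-0.004,0,0,0,1]
    - [0,0,-0.005,0,0,0,1]
    - [0,0.002,-0.005,0,0,-0.06,1]
    - [0,0.003,-0.005,0,0,-0.12,1]
    - [0.001,0.005,-0.005,0,0,-0.18,1]
    - [0.002,0.006,-0.005,0,0,-0.24,1]
    - [0.003,0.008,-0.005,0,0,-0.3,1]
    - [0.004,0.009,-0.005,0,0,-0.36,1]
    - [0.006,0.01,-0.005,0,0,-0.4,1]
    - [0.006,0.01,-0.005,0,0,-0.4,1]

```text
clock: 11.52
tool_pos: [0.4814, 0.1365, 0.1753]
eef_rot: [-1.572, -0.002, 0.688]
ft_force: [-2.8, -1.6, 10.6]
width: 0.0149
```

Emit:
servo_tool:
  increments:
    - [0.001,0,0,0,0,-0.06,1]
    - [0.002,0.001,0,0,0,-0.12,1]
    - [0.003,0.001,0,0,0,-0.18,1]
    - [0.004,0.001,0,0,0,-0.24,1]
    - [0.006,0.001,0,0,0,-0.3,1]
    - [0.007,0.001,0,0,0,-0.35,1]
    - [0.008,0.001,0,0,0,-0.39,1]
    - [0.008,0.001,0,0,0,-0.39,1]
    - [0.008,0.001,0,0,0,-0.39,1]

```text
clock: 12.65
tool_pos: [0.4829, 0.1367, 0.1753]
eef_rot: [-1.57, -0.002, 0.076]
ft_force: [-2.8, -1.1, 10.5]
width: 0.0146
```

```bash
python3 - <<'E'
from meas import *
s=env.state(); p=s['tool_pos'];print(s['clock'],p,s['eef_rot'],s['ft_force'],s['torque'])
e=cap('side','side4'); W=world(e)
b=W[near(W,(.4825,.132),.068,.075,.14)&~near(W,(.4825,.132),.054,.075,.14)]; print(circ(b,.061))
save(e,'g.png',(140,190,270,310),6)
E
```

```text
12.65 [0.48294678 0.13674092 0.17529308] [-1.57033979 -0.00204324  0.07581136] [-2.76723016 -1.10830493 10.45787953] [-0.1597187   0.61179184  0.06935227]
[0.4829 0.1333]
```

View pics/g.png

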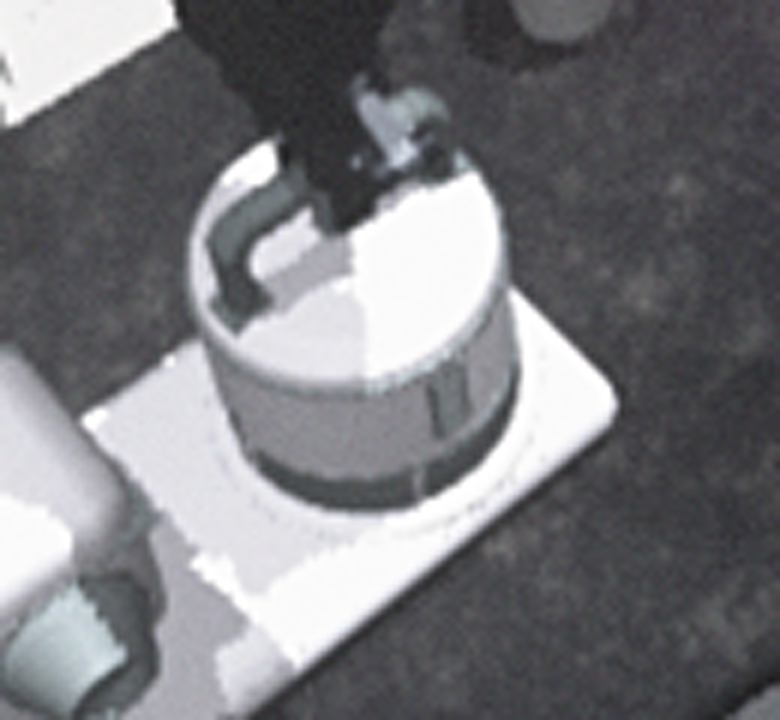

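The tank is pushed down, turned about 70.7° and still centred. Now I let it up into the notches.

Emit:
servo_tool:
  increments:
    - [0,0,0.008,0,0,0,1]
    - [0,0,0.016,0,0,0,1]
    - [0,0,0.024,0,0,0,1]
    - [0,0,0.032,0,0,0,1]
    - [0,0,0.036,0,0,0,1]
    - [0,0,0.036,0,0,0,1]

```text
clock: 13.45
tool_pos: [0.4829, 0.1363, 0.1813]
eef_rot: [-1.57, -0.001, 0.075]
ft_force: [-0.6, 0.9, 4.7]
width: 0.015
```

Emit:
servo_tool:
  increments:
    - [0,0,0.004,0,0,0,1]
    - [0,0,0.004,0,0,0,1]
    - [0,0,0.004,0,0,0,0]
    - [0,0,0.004,0,0,0,-1]
    - [0,0,0.004,0,0,0,-1]
    - [0,0,0.004,0,0,0,-1]
    - [0,0,0.004,0,0,0,-1]

```text
clock: 14.32
tool_pos: [0.4825, 0.1359, 0.1819]
eef_rot: [-1.571, 0.0, 0.075]
ft_force: [-0.2, 0.3, -0.3]
width: 0.0854
```

Emit:
servo_tool:
  increments:
    - [0,0,0.05,0,0,0,-1]
    - [0,0,0.15,0,0,0,-1]
    - [0,0,0.3,0,0,0,-1]
    - [0,0,0.5,0,0,0,-1]
    - [0,-0.2,0.6,0,0,0,-1]
    - [0,-0.5,0.6,0,0,0,-1]
    - [0,-0.8,0.6,0,0,0,-1]
    - [0,-0.95,0.6,0,0,0,-1]
    - [0,-0.95,0.6,0,0,0,-1]

```text
clock: 15.45
tool_pos: [0.4824, -0.0572, 0.3024]
eef_rot: [-1.572, -0.0, 0.068]
ft_force: [0.6, 0.1, 0.5]
width: 0.086
```

```bash
python3 - <<'E'
from meas import *
s=env.state(); p=s['tool_pos'];print(s['clock'],p,s['ft_force'],s['width'])
for n in('top','side'):
    e=cap(n,n+'5'); W=world(e); cc=(.483,.132)
    b=W[near(W,cc,.068,.085,.15)&~near(W,cc,.054,.085,.15)]; print(n,len(b),circ(b,.061))
    b=W[near(W,cc,.055,.15,.17)]; A=np.c_[b[:,:2]-cc,np.ones(len(b))]; print('top z',np.median(b[:,2]),'tilt',np.linalg.lstsq(A,b[:,2],rcond=None)[0])
    b=W[near(W,cc,.07,.19,.23)]; print('bar',len(b),np.median(b[:,2]),rect(b) if len(b) else '')
    W0=world(load(n+'0')); print('table', np.nanmedian(W[near(W,(.45,-.05),.05,-.03,.03)][:,2]))
t=load('top5')['img'][:,100:480];b=load('side5')['img'][:,80:480]
cv2.imwrite('pics/i.png',np.hstack([t,b])[...,::-1])
E
```

```text
15.45 [ 0.48237718 -0.05717312  0.30239828] [0.60222991 0.14930172 0.50043181] 0.08599739594734467
top 275 [0.4845 0.1352]
top z 0.15964187526374396 tilt [0.00456694 0.0211242  0.15947989]
bar 321 0.20955776854167507 ((484.2033996582031, 134.5795135498047), (16.342103958129883, 101.80438232421875), 4.774969577789307)
table nan
side 842 [0.4828 0.1332]
top z 0.15765837424305662 tilt [0.00837902 0.00123157 0.15757192]
bar 363 0.20682151623626843 ((481.0525817871094, 134.6788330078125), (16.577404022216797, 99.45789337158203), 3.770106792449951)
table -0.0008009131558569527
  return np.nanmean(a, axis, out=out, keepdims=keepdims)
```

View pics/i.png

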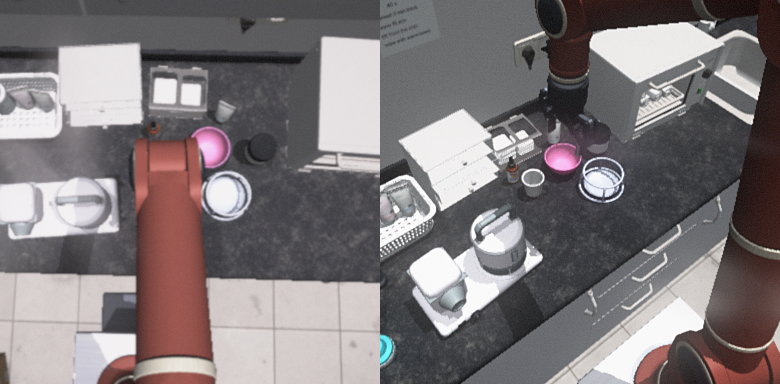

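```bash
python3 -c "
from bench import env
print(env.hand_in())"
```

```text
the job is handed in; nothing more can be done
None
```

The canister is in the steamer's collar and, by my last measurements, locked. I lifted it off the stand by the handle, set it in with both lugs in the slots and pushed it down. I then turned it about 70–71° clockwise, let it spring up, released it and handed the job in at about 15.6 s. The hand-in gives no verdict.

Last checks before handing in:
- **Height:** the tank top measured about 160 mm after bias correction, which puts the underside at about 53 mm (locked is 52.5 mm).
- **Angle:** the handle lay at about 4.3° against about 5° for the steamer, within the 0.12 rad limit. I did not press it against the stop.
- **Upright:** the side camera gave a tilt of about 0.01 rad, and the top camera about 0.02 rad.
- **Centring:** the cameras disagreed by about 2 mm. They put the canister about 1.5–3 mm from the collar's axis in y; the limit is 4 mm, and the bore allows only 2 mm of play.
- **Surroundings:** the arm was clear, and the bowl and cup looked unmoved. The jar is partly hidden in the side view, and I did not measure the three.

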